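# Load a bush into the drilling jig and hold the shuttle at its ball detent

### The arm

A 6-joint arm with a two-finger parallel gripper is mounted at the origin on the work surface. World frame = base frame: x ahead of the robot, y to its left, z up, the work surface at z = 0. Lengths are in m, angles in rad, forces in N, time in s.
With the tool pointing down it reaches from about 0.35 to 0.85 m from the base axis. Payload 8.1 kg.
Tool frame: the origin (TCP) lies between the finger pads, 19 mm behind the fingertips; this is the grasp point; z points along the fingers, y is the line along which they close (so a half turn about z gives the same grasp; the last joint's range is limited). The gripper opens to 93 mm and grips with 3 to 60 N. Pads are 15 mm wide; open, the fingers measure 128 mm over their backs; the gripper's body (75 mm by 188 mm) begins 65 mm behind the grasp point.
Start: joints at [1.071, 0.13, 1.488, -0, 1.523, -0.085], TCP at [0.242, 0.549, 0.237] pointing down, gripper open.
Joint ranges: [-2.96, 2.96], [-0.89, 2.26], [0.02, 2.5], [-1.34, 4.48], [0, 2.73], [-2.66, 2.66]. Speed limits (rad/s): [2.39, 2.39, 2.79, 3.14, 3.14, 3.14].

### API

Orientations are given as a rotation vector (axis times angle).
In Python, from plant import robot, optics, close_job, models gives the robot as it stands.
- The arm moves only by the shell command python3 -m inch 'ROWS' [OPENING] [FORCE]. ROWS is a JSON object of lists of equal length, an entry for each row: "travel": the shift along the tool's x, y, z in m, a list of three; "spin": the turn about the tool's z in rad. In form: {"travel": [[x, y, z], ...], "spin": [spin, ...]}. A call has 1 to 10 rows; each row is the pose to reach, as a shift and turn from the pose commanded when the call began, along the tool's axes at that moment; what a row does not reach only later rows make up. A row lasts 1/12 s, in which the tool goes at most 41.7 mm and 7.16 degrees, less where a joint would pass 70% of its speed; a pose out of reach is approached as far as the arm can. A call with a gripper value outside its range is refused whole. OPENING is the closure, from 0 (fully open) to 1 (shut), set as the call begins (- or left out, the last holds). The fingers move at their own pace and stop on an object; FORCE is the grip in N (left out, the last holds). Time passes only in rows, so rows that repeat a pose let the fingers close. It gives the time, the measured TCP pose, the force, the opening and the grip force at its end, in the units of the state.
- robot.read_state(): the state, without advancing time (a new reading comes with each control period).
- optics.read_camera(name): name is "scene" or "top" or "wrist"; returns (picture, depth): 420x560x3 uint8, red, green, blue; 420x560 float32, m along the optical axis (not along the pixel's ray), 0 where there is no reading.
- optics.camera_info(name): a dict with "camera_matrix" (3x3 intrinsics, pixels), "dist" ([k1, k2, p1, p2, k3] as OpenCV has them; the pictures are not rectified), "view" (4x4, takes a point from world to camera coordinates). Camera axes: x right, y down, z forward; pixel columns grow to the right and rows downward; lengths in m; the calibration is good to about 2 mm. A picture is of the moment at which its call begins: read the wrist's pose just before it. camera_info takes no time and is no camera call; for the wrist camera it gives the pose at the moment of the call.
- close_job(): hands the job in; it is judged then, once.
Trained networks look in the newest picture that a camera, given by its name, has taken for a name from the list of things; names that differ only in an ending like _2 or _b are one class to them, and where a whole thing is asked for, a point or a joint stands for the part that bears it (a point fixed in the world has none). Each returns a list of dicts, best first, with "p" (0 to 1); they miss things now and then, are a little off and sometimes report something else, mostly with a low value. They report only what shows in the picture. A call takes as long as a camera call. They do not tell look-alikes from the thing itself.
- models.look_for(camera, name): "centre" ([x, y, z] in m, in world coordinates, good to about 4 mm: the middle of the surface that is visible of it).
- models.masks_of(camera, name): "region" (420x560 bool, what is visible of it).
The state is a dict: "t": time; "q": joint angles; "dq": joint speeds; "joint_torque": joint torques, N m; "tool_pos": TCP position; "orientation": TCP orientation; "force": force on the tool from outside, world axes, zero at the start; "wrist_torque": the same for the moment, N m; "opening": finger opening in m; "gripper_force": force on a finger pad.
Only numpy, scipy, OpenCV 4.12 (cv2) and the standard library are available. Lean on these libraries where they do the work, as an engineer would, in place of code of your own. Each camera call takes 0.05 s, during which the arm holds its last target. There are 200 camera calls.

### The job

Lift the steel bush (the tall hollow one) out of the grey bin and stand it in the round nest of the jig's shuttle, leaving the collar and the solid stub in the bin. Then slide the shuttle by its black grip along the rail until its spring ball clicks into the notch between the two pins in front of the drill, without running on past it, and finish there while still holding the black grip, as if waiting for the hole to be drilled. Leave the other things on the bench alone.

Things in the scene. Friction and masses are not known exactly. Their poses are not given: they have to be found in the camera images.
- bush: Plain steel tube standing upright in the bin: outer diameter 34, bore 20, 45 tall, about 0.2 kg. Origin: centre of its underside, z along the tube. It is the only part in the bin that is both hollow and tall.
- collar: Flat steel ring lying in the same bin, outer diameter 34, bore 20, only 16 tall; stays in the bin. Origin: centre of its underside.
- stub: Solid steel round without a hole, diameter 26, 58 tall, upright in the same bin; stays in the bin. Origin: centre of its underside.
- bin: Grey open bin, fixed to the bench, 240 (its x) by 150 (its y) by 45 high, walls and floor 5 thick: parts stand 5 above the bench. Three upright parts in a row along its x, about 70 apart, in any order, within 15 of the middle line: the room for fingers is along its y. Origin: centre of its underside.
- jig: Drilling jig fixed to the bench: dark steel bed plate 10 thick, 350 long (its y), with a low steel rail along its y that carries the shuttle, and a power drill lying level in a stand on the +x side. Origin: on the bench, under the middle of the rail. z up.
- shuttle: Aluminium slide on the rail, 150 long (y) by 60 wide, top 36 above the bench. Slides only along the jig's y, from the loading end (+y) towards -y, 180 of travel; stays where left, rubs with about 1 N. Nest on its leading (-y) part, black grip on its trailing part, 90 apart. A 10 mm spring ball sticks out of its +x side level with the nest's centre. Origin: middle of its underside; axes as jig.
- nest (a point): Centre of the floor of the round nest, a steel ring open to the top: bore 38, outer diameter 50, wall 12 high. The floor is 36 above the bench, so a seated bush has its top 81 above the bench. Axes as the jig's.
- grip (a point): Centre of the shuttle's black upright grip, a block 18 by 18 and 50 tall (36 to 86 above the bench); this point is 66 above the bench on its axis. Sides parallel to the jig's x and y.
- drill: Yellow and black power drill in its stand, immobile. It lies at jig x 32 or more (bit 69 above the bench, drill's top 103, handle's end up to 140). Under the bit, beside the rail, two upright 12 mm pins stand 16 apart along y; the gap between them is the notch. Its place along the rail differs from run to run. Origin: on the rail's centre line before the bit, 10 above the bench; axes as jig.
- notch (a point): Point on the rail's centre line, 36 above the bench: with nest here the ball sits in the notch. Coming from +y the ball meets the first pin about 16 before it; the push rises to about 10 to 13 N, fades at the crest 8 before it, then the spring pulls in with about 2 N. Leaving takes 10 to 13 N again. Within 2 of it a let-go shuttle centres itself. Axes as jig.
- wrench: Bystander: open-ended wrench lying on the bench.
- screwdriver: Bystander: screwdriver lying on the bench.
- grease: Bystander: metal tin, diameter 70, 75 tall.
- spray: Bystander: bottle, diameter 56, 170 tall.
- carton: Bystander: cardboard box 110 by 75 by 50.
Things that resemble listed ones, but are neither listed nor needed, are in the scene too. Leave any blue look-alike of the bush alone.

How it is judged:
On the way, in this order (a step that is already met when the one before it is completed fails the run):
1. the bush is lifted clear of the bin in the fingers (height (world z) of bush above 0.05 m and contact force between the fingers and bush above 0.5 N), for 0.1 s.
2. the bush stands in the nest, let go, with the shuttle still well short of the notch (horizontal distance between bush and nest below 0.004 m and z of bush in the frame of nest between -0.003 and 0.004 m and angle between bush's own z axis and vertical below 0.12 rad and contact force between the fingers and bush below 0.1 N and y of nest in the frame of notch above 0.025 m), for 0.2 s.
At the end, for the whole second after the job is handed in: The bush stands upright on the floor of the nest (within 4 mm), untouched by the fingers; the nest is within 3 mm of the notch along the rail, at rest; the fingers hold the shuttle's grip (over 1 N, TCP within 50 mm of the grip's centre); collar and stub are in the bin (horizontal distance between bush and nest below 0.004 m and z of bush in the frame of nest between -0.003 and 0.004 m and angle between bush's own z axis and vertical below 0.12 rad and contact force between the fingers and bush below 0.1 N and y of nest in the frame of notch between -0.003 and 0.003 m and linear speed of shuttle below 0.01 m/s and contact force between the fingers and shuttle above 1 N and distance between the grasp point and grip below 0.05 m and height (world z) of each of collar, stub below 0.035 m and x of collar in the frame of bin between -0.12 and 0.12 m and y of collar in the frame of bin between -0.075 and 0.075 m and x of stub in the frame of bin between -0.12 and 0.12 m and y of stub in the frame of bin between -0.075 and 0.075 m); the arm keeps its last pose, push and grip.
It fails at once if the shuttle runs past the notch (by more than 10 mm) (y of nest in the frame of notch below -0.01 m).
It fails at once if the collar or the stub is lifted out of the bin (height (world z) of any of collar, stub above 0.05 m).
It fails at once if a bystander on the bench is shifted by more than 40 mm (distance of any of wrench, screwdriver, grease, spray, carton from where it was at the start of the episode above 0.04 m).
It also fails if it takes over 67 s, if anything falls off the work surface, if the arm or the gripper's body presses on something with over 40 N, if the wrist force passes 120 N, or if a joint passes its speed limit or range.

## Working session

There is one attempt and no reset: what is moved stays moved. The work goes in short steps, Python scripts to look and compute and a shell command to move; the robot and the scene stay as the last step left them, time stands still between calls to the robot, and variables do not carry over. Pictures are saved under pics/ and viewed, at most 10 in all, crops included, and the job is handed in when it is done.

```bash
mkdir -p pics
cat > h.py <<'E'
import numpy as np, cv2
from plant import robot, optics, close_job, models
def snap(c,fn=None):
    info=optics.camera_info(c); rgb,d=optics.read_camera(c)
    if fn: cv2.imwrite('pics/'+fn,rgb[:,:,::-1])
    return rgb,d,info
def world(info,u,v,z):  # depth -> world
    K=np.array(info['camera_matrix']);V=np.array(info['view'])
    uv=np.stack([np.ravel(u),np.ravel(v)],1).astype(float).reshape(-1,1,2)
    n=cv2.undistortPoints(uv,K,np.array(info['dist'])).reshape(-1,2)
    z=np.ravel(z); P=np.c_[n*z[:,None],z]
    return (P-V[:3,3])@V[:3,:3]
def ray_at(info,u,v,h): # intersect with z=h
    K=np.array(info['camera_matrix']);V=np.array(info['view']);R=V[:3,:3]
    c=-R.T@V[:3,3]; a=world(info,[u],[v],[1.0])[0]; return c+(a-c)*(h-c[2])/(a[2]-c[2])
def pix(info,p):
    V=np.array(info['view'])
    r,_=cv2.Rodrigues(V[:3,:3])
    return cv2.projectPoints(np.array([p],float),r,V[:3,3],np.array(info['camera_matrix']),np.array(info['dist']))[0].ravel()
E
python3 - <<'E'
from h import *
s=robot.read_state();print(s)
for c in ['top','scene']:
    rgb,d,i=snap(c,c+'0.png')
    print(c,np.round(np.linalg.inv(np.array(i['view'])),2).tolist())
    for n in ['bush','collar','stub','bin','shuttle','nest','grip','drill','notch','grease','spray','carton']:
        print(n,[(np.round(r['centre'],3).tolist(),round(r['p'],2),pix(i,r['centre']).round().tolist()) for r in models.look_for(c,n)[:4]])
E
```

```text
{'t': 0.0, 'q': array([ 1.07058600e+00,  1.31156516e-01,  1.48925932e+00, -1.42824614e-05,
        1.52301301e+00, -8.54022376e-02]), 'dq': array([ 2.24397128e-04, -1.23363456e-03, -4.29140373e-04,  1.16171115e-03,
       -3.27388858e-04,  9.15207281e-06]), 'joint_torque': array([-3.89187786e-03, -5.59870148e+01, -4.91736925e+01,  7.64024374e-02,
        3.63318343e-02, -1.75458608e-04]), 'tool_pos': array([0.24153713, 0.54865253, 0.23640117]), 'orientation': array([-6.46809983e-01, -3.07375822e+00,  2.76753270e-03]), 'force': array([ 0.4368983 , -0.25158672, -0.38160436]), 'wrist_torque': array([-0.02436369, -0.03661899,  0.02871414]), 'gripper_force': 0.0, 'opening': 0.09351156972271467}
top [[-0.02, -0.98, 0.18, 0.3], [-1.0, 0.02, -0.01, 0.03], [0.01, -0.18, -0.98, 1.39], [0.0, 0.0, 0.0, 1.0]]
bush [([0.567, 0.44, 0.044], 0.69, [131.0, 207.0]), ([0.555, 0.305, 0.048], 0.66, [179.0, 210.0]), ([0.672, 0.301, 0.041], 0.53, [182.0, 170.0])]
collar [([0.455, -0.468, 0.107], 0.51, [466.0, 238.0]), ([0.488, 0.281, 0.022], 0.45, [189.0, 235.0])]
stub []
bin [([0.483, 0.296, 0.007], 0.71, 
[... 742 characters left out ...]
1.0]]
bush [([0.691, 0.293, 0.033], 0.61, [371.0, 249.0]), ([0.565, 0.311, 0.037], 0.6, [375.0, 218.0]), ([0.58, 0.438, 0.031], 0.59, [415.0, 226.0])]
collar [([0.494, 0.283, 0.022], 0.6, [364.0, 206.0])]
stub [([0.495, 0.286, 0.018], 0.56, [365.0, 207.0])]
bin [([0.479, 0.297, 0.003], 0.91, [367.0, 207.0])]
shuttle []
nest [([0.585, 0.015, 0.035], 0.66, [281.0, 216.0])]
grip [([0.584, 0.016, 0.038], 0.83, [281.0, 215.0])]
drill [([0.832, -0.159, 0.096], 0.72, [208.0, 258.0])]
notch [([0.832, -0.162, 0.09], 0.74, [207.0, 260.0])]
grease [([0.793, 0.252, 0.064], 0.82, [360.0, 268.0])]
spray [([0.481, -0.467, 0.087], 0.86, [139.0, 171.0])]
carton [([0.426, 0.523, 0.049], 0.93, [437.0, 191.0])]
```

View pics/top0.png

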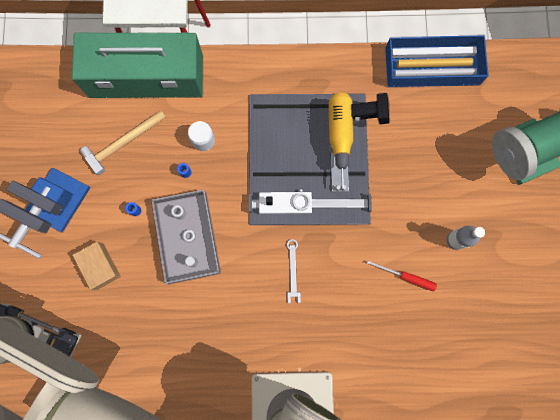

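Run:
```python
import cv2
a=cv2.imread('pics/top0.png')
cv2.imwrite('pics/crop0.png',cv2.resize(a[85:285,100:360],None,fx=3,fy=3,interpolation=cv2.INTER_CUBIC))
```

```text
(no output)
```

View pics/crop0.png

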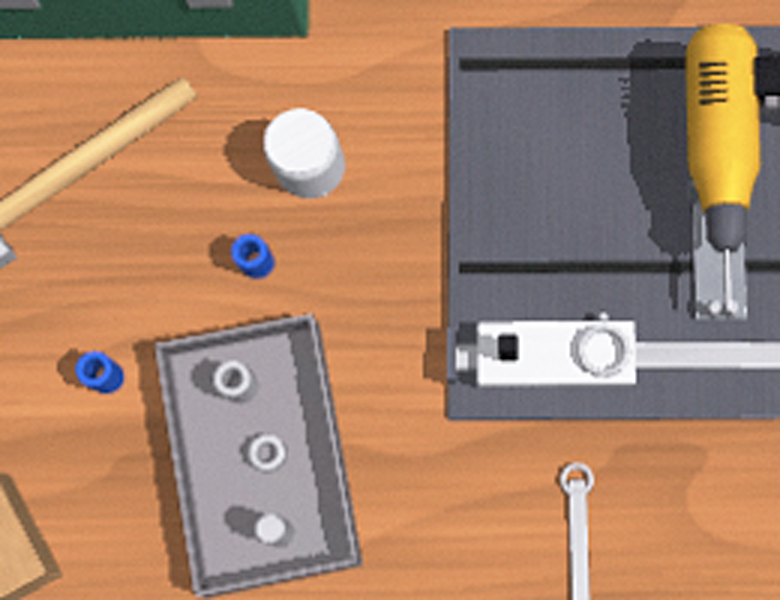

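The top picture shows what could be taken for the bush:
- Blue look-alikes at (132,208) and (183,170).
- Bin, upper hollow part at (177,211), with a long shadow and its top at about 48 mm.
- Bin, flat ring at (188,236), with its top at about 22 mm: the collar.
- Bin, solid part at (190,261): the stub.

I choose the bush at (177,211). The crop confirms a tall hollow grey tube. The shuttle's nest is at (299,202), its grip at (268,200) and the pins at about (339,187).

```bash
cat >> h.py <<'E'
from scipy.spatial.transform import Rotation as Rot
def plan(p,ang=None):  # target TCP world xyz, closing-line angle deg
    s=robot.read_state();R=Rot.from_rotvec(s['orientation']).as_matrix()
    t=R.T@(np.array(p)-s['tool_pos']); a=np.degrees(np.arctan2(R[1,1],R[0,1]))
    sp=0 if ang is None else -np.radians((ang-a+90)%180-90)
    print('t',round(s['t'],2),'pos',s['tool_pos'].round(4),'ang',round(a,2),'tilt',R[:,2].round(4),'F',s['force'].round(1),'open',round(s['opening'],4),'gf',round(s['gripper_force'],1),'q6',round(s['q'][5],2))
    print(' travel',t.round(4),'spin',round(sp,4),'n',np.linalg.norm(t)/.0417)
def fitc(info,z,pts,h): pass
E
python3 - <<'E'
from h import *
i=optics.camera_info('wrist');s=robot.read_state();R=Rot.from_rotvec(s['orientation']).as_matrix()
M=np.linalg.inv(np.array(i['view']));print((R.T@(M[:3,3]-s['tool_pos'])).round(3),(R.T@M[:3,:3]).round(3).tolist(),i['camera_matrix'],i['dist'])
rgb,d,it=snap('top')
def edge(pxs,h):
    return [ray_at(it,u,v,h) for u,v in pxs]
c=edge([(152,199),(204,191),(219,272),(166,283)],.045);print(np.round(c,3))
b=c[0]-c[3];print(np.degrees(np.arctan2(b[1],b[0])),np.degrees(np.arctan2((c[1]-c[2])[1],(c[1]-c[2])[0])), np.mean(c,0))
for n,u,v,h in [('bush',177.3,211.3,.05),('nest',299.8,201.8,.048),('grip',269,200.5,.086),('pins',339,187,.06)]:print(n,ray_at(it,u,v,h).round(3), d[int(v),int(u)])
plan([.50,.30,.26],99)
E
```

```text
[ 0.071 -0.    -0.147] [[0.0, -0.967, -0.253], [1.0, -0.0, 0.0], [-0.0, -0.253, 0.967]] [[376.83334968   0.         276.13463323]
 [  0.         376.83334968 206.88620449]
 [  0.           0.           1.        ]] [-0.10712267  0.          0.          0.          0.        ]
[[0.588 0.383 0.045]
 [0.608 0.238 0.045]
 [0.379 0.194 0.045]
 [0.353 0.338 0.045]]
10.906865375181905 10.799591270883827 [0.48199717 0.28804486 0.045     ]
bush [0.55  0.311 0.05 ] 1.4008719
nest [ 0.572 -0.033  0.048] 1.3835714
grip [0.569 0.053 0.086] 1.333659
pins [ 0.61  -0.144  0.06 ] 1.3949219
t 1.35 pos [0.2418 0.5491 0.2374] ang 66.23 tilt [-0.e+00 -1.e-04 -1.e+00] F [ 0.6  0.7 -0.1] open 0.0925 gf 0.0 q6 -0.09
 travel [-0.3367 -0.1239 -0.0226] spin -0.5719 n 8.621094770896335
```

```bash
python3 -m inch '{"travel":[[-0.03,-0.008,0],[-0.07,-0.018,0],[-0.11,-0.028,0],[-0.15,-0.038,0.005],[-0.19,-0.048,0.01],[-0.23,-0.058,0.01],[-0.27,-0.068,0.01],[-0.31,-0.078,0.015],[-0.35,-0.087,0.015],[-0.378,-0.095,0.015]],"spin":[-0.06,-0.12,-0.18,-0.24,-0.3,-0.36,-0.42,-0.48,-0.54,-0.607]}' 0 && python3 -m inch '{"travel":[[0,0,0],[0,0,0],[0,0,0],[0,0,0]],"spin":[0,0,0,0]}'
python3 - <<'E'
from h import *
plan([.55,.311,.22],100.9)
rgb,d,i=snap('wrist','w1.png')
for n in ['bush','collar']:
    for r in models.masks_of('wrist',n)[:3]:
        v,u=np.nonzero(r['region']);k=d[v,u]>0;P=world(i,u[k],v[k],d[v,u][k]);zt=np.percentile(P[:,2],98)
        T=P[P[:,2]>zt-.006];(cx,cy),rad=cv2.minEnclosingCircle(T[:,:2].astype(np.float32));print(n,round(r['p'],2),len(u),u.mean(),v.mean(),'ztop',zt,'centre',cx,cy,'r',rad,T[:,:2].mean(0))
E
```

```text
t: 2.18
tool_pos: [0.5518, 0.3072, 0.222]
orientation: [-0.303, 3.127, -0.001]
force: [0.6, 0.8, 0.3]
opening: 0.0934
gripper_force: 0.0
t: 2.52
tool_pos: [0.5485, 0.3109, 0.2225]
orientation: [0.302, -3.127, -0.001]
force: [-0.4, 1.3, 0.5]
opening: 0.0925
gripper_force: 0.0
t 2.52 pos [0.5485 0.3109 0.2225] ang 101.04 tilt [-3.e-04  3.e-04 -1.e+00] F [-0.4  1.3  0.5] open 0.0925 gf 0.0 q6 -1.33
 travel [-0.0015 -0.0001  0.0025] spin 0.0024 n 0.0691113148648711
bush 0.97 1517 404.6750164798945 228.52801582069876 ztop 0.04581087193053583 centre 0.5514569282531738 0.4101971983909607 r 0.05116633325815201 [0.56332361 0.43994056]
bush 0.72 1224 276.4117647058824 193.13643790849673 ztop 0.050623184061877054 centre 0.5521582961082458 0.3122681677341461 r 0.01689341478049755 [0.55189184 0.31230837]
bush 0.63 674 242.35014836795253 294.5148367952522 ztop 0.045259877180572776 centre 0.6672888994216919 0.2982093095779419 r 0.013242409564554691 [0.66337058 0.29766078]
collar 0.87 703 259.1095305832148 114.20056899004267 ztop 0.02199512973976976 centre 0.48674508929252625 0.28462713956832886 r 0.017157522961497307 [0.48658669 0.28377582]
```

View pics/w1.png

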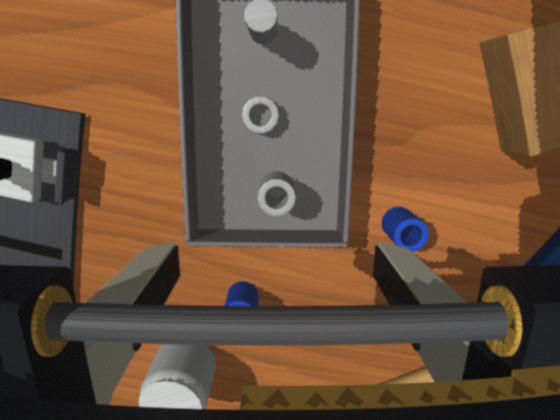

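The bush stands at (0.552, 0.312), top at 50.6 mm and radius 16.9 mm, which agrees with the top view. It is about 10 mm off the bin's midline, so I go down with the fingers partly closed.

```bash
python3 -m inch '{"travel":[[-0.003,0.001,0.03],[-0.004,0.001,0.06],[-0.004,0.001,0.09],[-0.004,0.001,0.11],[-0.004,0.001,0.13],[-0.004,0.001,0.145],[-0.004,0.001,0.16],[-0.004,0.001,0.17],[-0.004,0.001,0.178],[-0.004,0.001,0.181]],"spin":[0,0,0,0,0,0,0,0,0,0]}' 0.4 && python3 -m inch '{"travel":[[0,0,0],[0,0,0],[0,0,0]],"spin":[0,0,0]}'; python3 -c "
from h import *
plan([.552,.3123,.041],100.9)"
```

```text
t: 3.5
tool_pos: [0.5523, 0.3118, 0.0403]
orientation: [0.302, -3.126, 0.001]
force: [0.1, 0.4, -0.9]
opening: 0.0559
gripper_force: 0.0
t: 3.75
tool_pos: [0.5539, 0.312, 0.0426]
orientation: [-0.301, 3.125, 0.001]
force: [0.3, 0.7, -0.6]
opening: 0.0556
gripper_force: 0.0
t 3.75 pos [0.5539 0.312  0.0426] ang 101.02 tilt [ 1.6e-03  7.0e-04 -1.0e+00] F [ 0.3  0.7 -0.6] open 0.0556 gf 0.0 q6 -1.33
 travel [0.0018 0.0006 0.0016] spin 0.002 n 0.06071016001172068
```

```bash
python3 -m inch '{"travel":[[0,0,0],[0,0,0],[0,0,0],[0,0,0],[0,0,0],[0,0,0]],"spin":[0,0,0,0,0,0]}' 1 25 && python3 -m inch '{"travel":[[0,0,-0.01],[0,0,-0.03],[0,0,-0.05],[0,0,-0.075],[0,0,-0.1],[0,0,-0.125],[0,0,-0.14],[0,0,-0.15],[0,0,-0.15],[0,0,-0.15]],"spin":[0,0,0,0,0,0,0,0,0,0]}'
python3 - <<'E'
from h import *
plan([.50,.03,.19],90)
E
```

```text
t: 4.25
tool_pos: [0.5533, 0.3117, 0.0418]
orientation: [-0.301, 3.127, 0.0]
force: [-0.6, -0.5, 2.4]
opening: 0.0338
gripper_force: 25.0
t: 5.08
tool_pos: [0.5531, 0.3116, 0.1913]
orientation: [-0.302, 3.127, 0.0]
force: [0.4, -0.6, -3.0]
opening: 0.0332
gripper_force: 25.0
t 5.08 pos [0.5531 0.3116 0.1913] ang 101.02 tilt [ 1.e-04  0.e+00 -1.e+00] F [ 0.4 -0.6 -3. ] open 0.0332 gf 25.0 q6 -1.33
 travel [ 0.1059 -0.2662  0.0013] spin 0.1923 n 6.871194187425115
```

```bash
python3 -m inch '{"travel":[[0,-0.02,-0.02],[-0.005,-0.05,-0.04],[-0.01,-0.085,-0.055],[-0.015,-0.12,-0.059],[-0.02,-0.16,-0.059],[-0.022,-0.2,-0.059],[-0.024,-0.24,-0.059],[-0.026,-0.275,-0.059],[-0.028,-0.3,-0.059],[-0.028,-0.313,-0.059]],"spin":[0.02,0.04,0.06,0.08,0.1,0.12,0.14,0.16,0.18,0.192]}' && python3 -m inch '{"travel":[[0,0,0],[0,0,0],[0,0,0],[0,0,0],[0,0,0]],"spin":[0,0,0,0,0]}'
python3 - <<'E'
from h import *
plan([.574,-.033,.15],90)
rgb,d,i=snap('wrist','w2.png')
np.save('w2d.npy',d)
for n in ['shuttle','nest','grip','drill']:
    for r in models.masks_of('wrist',n)[:2]:
        v,u=np.nonzero(r['region']);k=d[v,u]>0;P=world(i,u[k],v[k],d[v,u][k])
        print(n,round(r['p'],2),len(u),u.mean(),v.mean(),P.mean(0).round(4),np.percentile(P,[2,98],axis=0).round(4).tolist())
    print([(r['centre'],r['p']) for r in models.look_for('wrist',n)[:2]])
E
```

```text
t: 5.92
tool_pos: [0.64, 0.0061, 0.2476]
orientation: [-0.006, -3.138, 0.001]
force: [0.2, 0.7, -2.7]
opening: 0.0335
gripper_force: 25.0
t: 6.33
tool_pos: [0.6402, 0.0112, 0.2503]
orientation: [0.004, -3.141, -0.0]
force: [0.7, 0.4, -3.1]
opening: 0.0333
gripper_force: 25.0
t 6.33 pos [0.6402 0.0112 0.2503] ang 90.13 tilt [-3.e-04  2.e-04 -1.e+00] F [ 0.7  0.4 -3.1] open 0.0333 gf 25.0 q6 -1.64
 travel [ 0.0663 -0.0441  0.1003] spin 0.0023 n 3.070957332879318
shuttle 0.84 10122 273.4353882631891 114.71280379371666 [0.5748 0.0088 0.0393] [[0.5467, -0.0616, 0.0338], [0.604, 0.0804, 0.0854]]
[([0.5764, 0.0091, 0.0356], 0.91)]
nest 0.7 10493 272.9892309158487 114.90936815019536 [0.575  0.0084 0.0389] [[0.5459, -0.0628, 0.0316], [0.605, 0.0808, 0.0853]]
nest 0.22 72437 203.05978988638404 171.11998012065658 [ 0.6344 -0.0636  0.0206] [[0.5191, -0.239, 0.0081], [0.8815, 0.1053, 0.1012]]
[([0.5727, 0.0089, 0.0398], 0.55)]
grip 0.91 10203 272.5097520337156 114.87758502401255 [0.575  0.0079 0.0393] [[0.5467, -0.0626, 0.0337], [0.6041, 0.0798, 0.0854]]
[([0.5767, 0.0065, 0.0359], 0.61)]
drill 0.91 9148 93.73076082203761 250.5714910362921 [ 0.7038 -0.1698  0.0562] [[0.6118, -0.2579, 0.0134], [0.8377, -0.1278, 0.1161]]
[([0.6914, -0.1538, 0.0706], 0.97)]
```

View pics/w2.png

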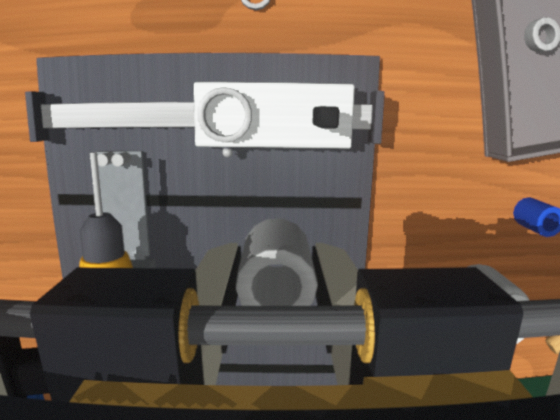

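```bash
cat > m.py <<'E'
from h import *
from scipy.optimize import least_squares
def cloud(cam='wrist',fn=None):
    rgb,d,i=snap(cam,fn); v,u=np.nonzero(d>0); return world(i,u,v,d[v,u]),rgb,d,i
def box(P,x,y,z): return P[(abs(P[:,0]-x[0])<x[1])&(abs(P[:,1]-y[0])<y[1])&(P[:,2]>z[0])&(P[:,2]<z[1])]
def ring(T,r0=None):  # circle enclosing (median of outline via hull)
    (cx,cy),r=cv2.minEnclosingCircle(T[:,:2].astype(np.float32)); return np.array([cx,cy,r])
def report(P):
    T=box(P,(.574,.04),(-.03,.045),(.044,.053));
    c=T[:,:2].mean(0)
    for _ in range(5): T=T[np.linalg.norm(T[:,:2]-c,axis=1)<.029]; c=T[:,:2].mean(0)
    f=least_squares(lambda q:np.hypot(T[:,0]-q[0],T[:,1]-q[1])-q[2],[*c,.022],loss='soft_l1',f_scale=.001).x
    print('ring n',len(T),'enc',ring(T).round(4),'fit',f.round(4),'z',np.median(T[:,2]).round(4))
    G=box(P,(.574,.03),(.055,.04),(.078,.095)); r=cv2.minAreaRect(G[:,:2].astype(np.float32)); print('grip n',len(G),'rect',np.round(r[0],4),np.round(r[1],4),round(r[2],2),'z',np.median(G[:,2]).round(4),'mean',G[:,:2].mean(0).round(4))
    S=box(P,(.574,.04),(.01,.1),(.031,.041)); r=cv2.minAreaRect(S[:,:2].astype(np.float32)); print('shuttle',np.round(r[0],4),np.round(r[1],4),round(r[2],2),'z',np.median(S[:,2]).round(4))
E
python3 - <<'E'
from m import *
P,rgb,d,i=cloud(); report(P)
s=robot.read_state();tp=s['tool_pos']
# fit of held bush: bottom rim silhouette
B=box(P,(tp[0],.03),(tp[1],.022),(tp[2]-.05,tp[2]+.02)); print('held n',len(B),np.percentile(B,[1,50,99],axis=0).round(4).tolist())
f=least_squares(lambda q:np.hypot(B[:,0]-q[0],B[:,1]-q[1])-.017,tp[:2]-[0,0],loss='soft_l1',f_scale=.001).x
print('axis',f.round(4),'tcp',tp.round(4))
# pins / drill
D=box(P,(.62,.04),(-.15,.04),(.012,.11))
for z0 in np.arange(.01,.08,.01):
    k=D[(D[:,2]>z0)&(D[:,2]<=z0+.01)]
    if len(k): print(round(z0,3),len(k),np.percentile(k,[2,50,98],axis=0)[:,:2].round(4).tolist())
c=cv2.resize(rgb[130:200,70:260],None,fx=4,fy=4,interpolation=cv2.INTER_CUBIC);cv2.imwrite('pics/pins.png',c[:,:,::-1])
E
```

```text
ring n 988 enc [ 0.5745 -0.0362  0.0253] fit [ 0.5747 -0.0358  0.0219] z 0.0473
grip n 506 rect [0.5753 0.0534] [0.0178 0.0184] 0.38 z 0.0851 mean [0.5753 0.053 ]
shuttle [0.5795 0.0217] [0.1766 0.0687] 89.73 z 0.0355
held n 7280 [[0.6231, -0.0115, 0.2165], [0.6319, 0.01, 0.2528], [0.6501, 0.0309, 0.269]]
axis [0.6393 0.01  ] tcp [0.6404 0.0097 0.2505]
0.01 2064 [[0.5808, -0.1786], [0.6345, -0.1476], [0.6589, -0.1207]]
0.02 177 [[0.5802, -0.1814], [0.5841, -0.141], [0.6207, -0.1124]]
0.03 272 [[0.6111, -0.1639], [0.6161, -0.1489], [0.6218, -0.1379]]
0.06 115 [[0.6053, -0.1549], [0.6316, -0.1499], [0.6593, -0.1487]]
0.07 301 [[0.6065, -0.1546], [0.6321, -0.1516], [0.6585, -0.1489]]
```

View pics/pins.png

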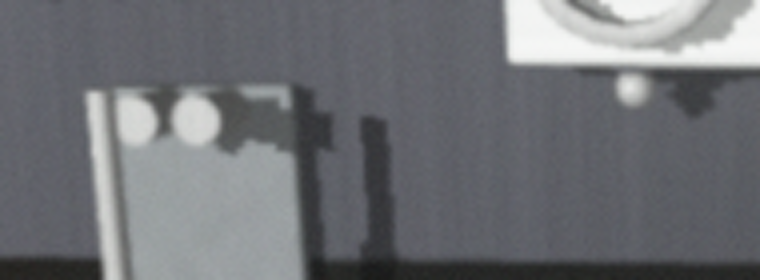

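The picture shows the nest ring at (226,115), the grip at (326,117), the ball at (228,152) and the pins at (102,160) and (118,160). The measured heights fit: ring top 47, grip top 85 and shuttle top 35.5 mm. The notch is at y ≈ -0.151, about 115 mm ahead of the nest. I now move above the nest.

```bash
python3 -m inch '{"travel":[[0.015,-0.011,0.01],[0.035,-0.026,0.03],[0.052,-0.038,0.05],[0.064,-0.0465,0.075],[0.064,-0.0465,0.1],[0.064,-0.0465,0.12],[0.064,-0.0465,0.135],[0.064,-0.0465,0.143],[0.064,-0.0465,0.145],[0.064,-0.0465,0.145]],"spin":[0,0,0,0,0,0,0,0,0,0]}' && python3 -m inch '{"travel":[[0,0,0],[0,0,0],[0,0,0]],"spin":[0,0,0]}'
python3 - <<'E'
from m import *
for k in range(4):
    s=robot.read_state();print(s['t'],s['tool_pos'].round(4),s['force'].round(1))
    P,rgb,d,i=cloud('wrist','w3.png' if k==0 else None)
    tp=s['tool_pos']
    if k%2: continue
    report(P)
    B=box(P,(tp[0],.03),(tp[1],.022),(.065,.115)); 
    f=least_squares(lambda q:np.hypot(B[:,0]-q[0],B[:,1]-q[1])-.017,tp[:2]-[0,0],loss='soft_l1',f_scale=.001).x
    print('axis',f.round(4),len(B),np.percentile(B[:,2],[1,99]))
E
```

```text
t: 7.67
tool_pos: [0.5764, -0.0368, 0.1053]
orientation: [0.0, -3.141, -0.0]
force: [-0.3, -0.4, -2.1]
opening: 0.0334
gripper_force: 25.0
t: 7.92
tool_pos: [0.5774, -0.0369, 0.1068]
orientation: [-0.0, 3.139, -0.001]
force: [-0.5, 0.3, -3.1]
opening: 0.0334
gripper_force: 25.0
7.9167 [ 0.5774 -0.0369  0.1068] [-0.5  0.3 -3.1]
ring n 1539 enc [ 0.5739 -0.0361  0.0249] fit [ 0.5735 -0.0361  0.0218] z 0.0473
grip n 1267 rect [0.5747 0.0532] [0.0173 0.0185] 1.27 z 0.085 mean [0.5734 0.0517]
shuttle [0.5747 0.022 ] [0.1765 0.0599] 89.32 z 0.0355
axis [ 0.5763 -0.0366] 6243 [0.07267145 0.11493823]
7.9667 [ 0.5772 -0.0369  0.1066] [ 0.3  0.  -3.4]
8.0167 [ 0.577  -0.0368  0.1063] [-0.1 -0.4 -3.3]
ring n 1536 enc [ 0.5736 -0.036   0.0249] fit [ 0.5734 -0.036   0.0217] z 0.0473
grip n 1225 rect [0.5745 0.0531] [0.0167 0.0182] 1.39 z 0.0851 mean [0.5732 0.0517]
shuttle [0.5745 0.0221] [0.1765 0.0594] 89.22 z 0.0355
axis [ 0.576  -0.0365] 6565 [0.07219655 0.1148582 ]
8.0667 [ 0.5769 -0.0368  0.1061] [ 0.7 -0.3 -2.8]
```

View pics/w3.png

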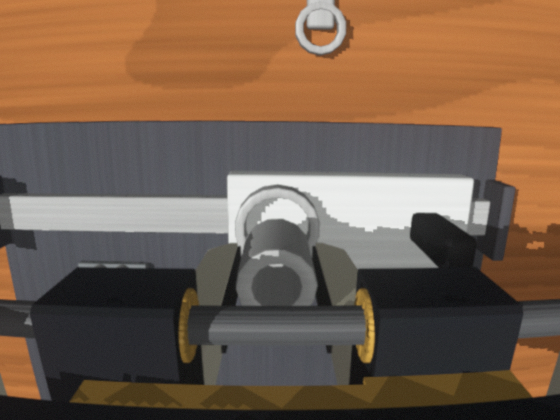

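The bush hangs over the ring at (278,215), about 1.5 mm too far in +x. I correct that and lower.

```bash
python3 -m inch '{"travel":[[0.0015,0.0005,0],[0.0015,0.0005,0.006],[0.0015,0.0005,0.012],[0.0015,0.0005,0.017],[0.0015,0.0005,0.021],[0.0015,0.0005,0.024],[0.0015,0.0005,0.027],[0.0015,0.0005,0.029],[0.0015,0.0005,0.029],[0.0015,0.0005,0.029]],"spin":[0,0,0,0,0,0,0,0,0,0]}'; python3 -m inch '{"travel":[[0,0,0.001],[0,0,0.001],[0,0,0.002],[0,0,0.002]],"spin":[0,0,0,0]}'
```

```text
t: 8.95
tool_pos: [0.575, -0.0363, 0.0764]
orientation: [0.0, -3.141, -0.0]
force: [-0.7, 0.2, -2.0]
opening: 0.0338
gripper_force: 25.0
t: 9.28
tool_pos: [0.575, -0.0363, 0.0744]
orientation: [-0.0, 3.141, -0.0]
force: [-0.6, 0.1, -2.6]
opening: 0.0336
gripper_force: 25.0
```

```bash
python3 -m inch '{"travel":[[0,0,0.001],[0,0,0.001],[0,0,0.001],[0,0,0.001]],"spin":[0,0,0,0]}';  python3 -m inch '{"travel":[[0,0,0.001],[0,0,0.001],[0,0,0.001],[0,0,0.001]],"spin":[0,0,0,0]}'
```

```text
t: 9.62
tool_pos: [0.575, -0.0363, 0.0734]
orientation: [0.0, -3.142, 0.0]
force: [-0.0, 0.9, -2.8]
opening: 0.0334
gripper_force: 25.0
t: 9.95
tool_pos: [0.5752, -0.0363, 0.0727]
orientation: [-0.0, 3.141, -0.0]
force: [0.7, -0.1, 0.5]
opening: 0.0333
gripper_force: 25.0
```

```bash
python3 -m inch '{"travel":[[0,0,0],[0,0,0],[0,0,0],[0,0,0],[0,0,0],[0,0,0]],"spin":[0,0,0,0,0,0]}' 0.3; python3 -m inch '{"travel":[[0,0,-0.01],[0,0,-0.03],[0,0,-0.055],[0,0,-0.08],[0,0,-0.1],[0,0,-0.12],[-0.02,0,-0.13],[-0.04,0,-0.13],[-0.05,0,-0.13],[-0.05,0,-0.13]],"spin":[0,0,0,0,0,0,0,0,0,0]}';python3 -m inch '{"travel":[[0,0,0],[0,0,0],[0,0,0]],"spin":[0,0,0]}'
python3 - <<'E'
from m import *
plan([.575,.053,.066],90)
P,rgb,d,i=cloud('wrist','w4.png'); report(P)
T=box(P,(.574,.04),(-.036,.04),(.074,.095)); print('bush top',len(T),ring(T).round(4),np.median(T[:,2]).round(4))
F=box(P,(.62,.04),(-.15,.04),(.065,.078));print('bit',F[:,1].min(),F[:,1].max(),F[:,1].mean(),np.polyfit(F[:,0],F[:,1],1))
E
```

```text
t: 10.45
tool_pos: [0.575, -0.0363, 0.0725]
orientation: [-0.0, 3.142, -0.0]
force: [0.4, -0.2, -0.0]
opening: 0.0643
gripper_force: 0.0
t: 11.28
tool_pos: [0.6265, -0.0363, 0.2036]
orientation: [-0.001, 3.14, -0.0]
force: [-0.3, -0.1, -0.0]
opening: 0.0648
gripper_force: 0.0
t: 11.53
tool_pos: [0.6242, -0.0362, 0.2024]
orientation: [0.0, -3.141, -0.0]
force: [-0.3, 0.1, -0.1]
opening: 0.0652
gripper_force: 0.0
t 11.53 pos [ 0.6242 -0.0362  0.2024] ang 90.01 tilt [-7.e-04  1.e-04 -1.e+00] F [-0.3  0.1 -0.1] open 0.0652 gf 0.0 q6 -1.71
 travel [0.0491 0.0892 0.1364] spin 0.0002 n 4.082327784196833
ring n 1150 enc [ 0.5748 -0.036   0.0253] fit [ 0.5748 -0.0359  0.0221] z 0.0473
grip n 649 rect [0.5754 0.0535] [0.0175 0.0188] 0.19 z 0.0852 mean [0.5752 0.0523]
shuttle [0.5787 0.0219] [0.0683 0.1762] 0.05 z 0.0355
bush top 1158 [ 0.5749 -0.0358  0.017 ] 0.0803
bit -0.1558648221193605 -0.14860932781964492 -0.1515515419634929 [-0.01564524 -0.14165597]
```

View pics/w4.png

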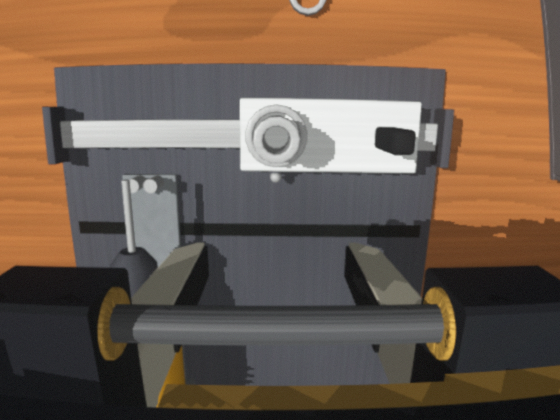

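The bush stands in the nest: top at 80.3 mm, centred within 1 mm, seen at (276,136). The notch, found from both the bit and the pins, is at y ≈ -0.151. Next I go to the grip.

```bash
python3 -m inch '{"travel":[[0.01,0.025,0],[0.025,0.055,0.01],[0.04,0.08,0.03],[0.0495,0.089,0.055],[0.0495,0.089,0.08],[0.0495,0.089,0.1],[0.0495,0.089,0.118],[0.0495,0.089,0.128],[0.0495,0.089,0.133],[0.0495,0.089,0.134]],"spin":[0,0,0,0,0,0,0,0,0,0]}';python3 -m inch '{"travel":[[0,0,0],[0,0,0],[0,0,0]],"spin":[0,0,0]}';python3 -m inch '{"travel":[[0,0,0],[0,0,0],[0,0,0],[0,0,0],[0,0,0],[0,0,0],[0,0,0]],"spin":[0,0,0,0,0,0,0]}' 1 30;  python3 -c "
from h import *
plan([.575,-.0625,.068],90)"
```

```text
t: 12.42
tool_pos: [0.5748, 0.0526, 0.0677]
orientation: [-0.0, -3.14, 0.0]
force: [0.6, 0.9, -0.4]
opening: 0.065
gripper_force: 0.0
t: 12.67
tool_pos: [0.5765, 0.0526, 0.0699]
orientation: [-0.0, 3.139, -0.0]
force: [-0.3, 0.4, -0.5]
opening: 0.0651
gripper_force: 0.0
t: 13.25
tool_pos: [0.5754, 0.0527, 0.0684]
orientation: [0.0, -3.142, 0.0]
force: [-1.0, -0.4, 0.2]
opening: 0.0229
gripper_force: 0.0
t 13.25 pos [0.5754 0.0527 0.0684] ang 90.01 tilt [-1.e-04 -0.e+00 -1.e+00] F [-1.  -0.4  0.2] open 0.0229 gf 0.0 q6 -1.57
 travel [ 0.0004 -0.1152  0.0004] spin 0.0002 n 2.7627294779654257
```

```bash
python3 -m inch '{"travel":[[0,0,0],[0,0,0],[0,0,0],[0,0,0],[0,0,0]],"spin":[0,0,0,0,0]}'; python3 -c "
from h import *
plan([.575,-.0625,.068],90)"
```

```text
t: 13.67
tool_pos: [0.5754, 0.0528, 0.0684]
orientation: [0.0, -3.142, -0.0]
force: [-0.7, -0.4, 0.2]
opening: 0.0183
gripper_force: 30.0
t 13.67 pos [0.5754 0.0528 0.0684] ang 90.01 tilt [-1.e-04  1.e-04 -1.e+00] F [-0.7 -0.4  0.2] open 0.0183 gf 30.0 q6 -1.57
 travel [ 0.0004 -0.1153  0.0004] spin 0.0001 n 2.76409904371464
```

```bash
python3 -m inch '{"travel":[[0,-0.003,0],[0,-0.01,0],[0,-0.018,0],[0,-0.027,0],[0,-0.036,0],[0,-0.045,0],[0,-0.054,0],[0,-0.062,0],[0,-0.067,0],[0,-0.07,0]],"spin":[0,0,0,0,0,0,0,0,0,0]}'; python3 -m inch '{"travel":[[0,-0.003,0],[0,-0.006,0],[0,-0.009,0],[0,-0.012,0],[0,-0.014,0],[0,-0.015,0],[0,-0.015,0],[0,-0.015,0]],"spin":[0,0,0,0,0,0,0,0]}'
python3 - <<'E'
from m import *
plan([.575,-.0615,.068],90)
P,rgb,d,i=cloud('top'); 
T=box(P,(.58,.04),(-.12,.06),(.074,.09));print(len(T),T[:,:2].mean(0) if len(T) else 0)
E
```

```text
t: 14.5
tool_pos: [0.5747, -0.019, 0.0684]
orientation: [-0.001, -3.14, 0.001]
force: [-6.0, 1.1, 4.4]
opening: 0.0176
gripper_force: 30.0
t: 15.17
tool_pos: [0.5745, -0.0337, 0.0683]
orientation: [-0.001, -3.14, 0.001]
force: [-7.0, -0.9, 5.1]
opening: 0.0179
gripper_force: 30.0
t 15.17 pos [ 0.5745 -0.0337  0.0683] ang 89.96 tilt [-2.e-03 -7.e-04 -1.e+00] F [-7.  -0.9  5.1] open 0.0179 gf 30.0 q6 -1.72
 travel [-0.0005 -0.0278  0.0004] spin -0.0006 n 0.6658308835967446
3 [ 0.6102003  -0.15223787]
```

```bash
python3 -m inch '{"travel":[[0,-0.002,0],[0,-0.004,0],[0,-0.006,0],[0,-0.008,0],[0,-0.01,0],[0,-0.01,0]],"spin":[0,0,0,0,0,0]}'; for k in 1 2; do python3 -m inch '{"travel":[[0,-0.001,0],[0,-0.002,0],[0,-0.003,0],[0,-0.003,0]],"spin":[0,0,0,0]}'; done
```

```text
t: 15.72
tool_pos: [0.5744, -0.0438, 0.0684]
orientation: [-0.001, -3.139, 0.001]
force: [-7.0, -1.2, 5.3]
opening: 0.0182
gripper_force: 30.0
t: 16.05
tool_pos: [0.5744, -0.0463, 0.0684]
orientation: [-0.001, -3.139, -0.0]
force: [-9.0, 1.7, 6.0]
opening: 0.018
gripper_force: 30.0
t: 16.38
tool_pos: [0.5744, -0.0481, 0.0684]
orientation: [0.0, -3.139, -0.003]
force: [-8.6, 6.6, 6.2]
opening: 0.0178
gripper_force: 30.0
```

```bash
for k in 1 2 3; do python3 -m inch '{"travel":[[0,-0.001,0],[0,-0.002,0],[0,-0.002,0],[0,-0.002,0]],"spin":[0,0,0,0]}' | grep -E 'tool_pos|force: \['; done
```

```text
tool_pos: [0.5743, -0.0507, 0.0684]
force: [-9.1, 2.9, 7.0]
tool_pos: [0.5743, -0.0531, 0.0684]
force: [-9.4, 1.5, 6.2]
tool_pos: [0.5743, -0.0555, 0.0684]
force: [-7.9, 0.4, 6.1]
```

```bash
for k in 1 2; do python3 -m inch '{"travel":[[0,-0.001,0],[0,-0.002,0],[0,-0.002,0],[0,-0.002,0]],"spin":[0,0,0,0]}' | grep -E 'tool_pos|force: \['; done
python3 - <<'E'
from m import *
plan([.575,-.0615,.068],90)
P,rgb,d,i=cloud('wrist','w5.png')
np.set_printoptions(suppress=True)
T=box(P,(.574,.03),(-.15,.035),(.074,.095)); print('bush top',len(T),ring(T).round(4),np.median(T[:,2]).round(4)) if len(T) else 0
F=box(P,(.635,.03),(-.15,.04),(.06,.078));print('bit',len(F),F[:,1].mean() if len(F) else 0)
E
```

```text
tool_pos: [0.5743, -0.0577, 0.0684]
force: [-9.3, -1.7, 5.1]
tool_pos: [0.5743, -0.0599, 0.0684]
force: [-7.2, -1.9, 6.2]
t 18.05 pos [ 0.5743 -0.0599  0.0684] ang 89.97 tilt [-0.0024 -0.001  -1.    ] F [-7.2 -1.9  6.2] open 0.0181 gf 30.0 q6 -1.76
 travel [-0.0007 -0.0016  0.0004] spin -0.0006 n 0.04268615536291764
bush top 2337 [ 0.5729 -0.1491  0.0173] 0.0799
bit 67 -0.15369625674708004
```

View pics/w5.png

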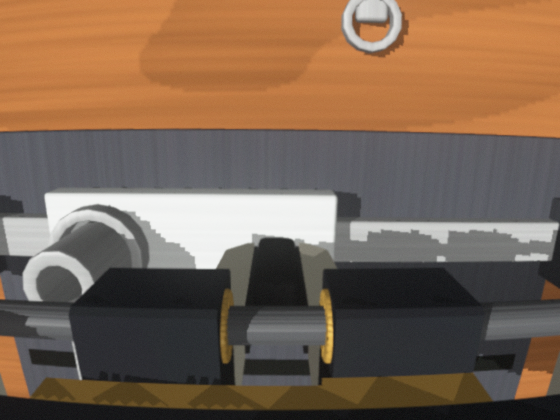

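The bush stands upright in the nest at about (90,255) in the picture, at y -0.149, and the spring is now pulling the shuttle in. I go on in small steps until the force changes sign.

```bash
for k in 1 2; do python3 -m inch '{"travel":[[0,-0.0005,0],[0,-0.001,0],[0,-0.001,0],[0,-0.001,0]],"spin":[0,0,0,0]}' | grep -E 'tool_pos|force: \['; done
python3 - <<'E'
from m import *
for k in range(6):
    P,rgb,d,i=cloud(['wrist','top','scene'][k%3]); s=robot.read_state();print(s['tool_pos'].round(4),s['force'].round(1))
    T=box(P,(.574,.025),(-.15,.035),(.074,.095)); print('bush top',len(T),ring(T).round(4) if len(T)>5 else 0)
E
```

```text
tool_pos: [0.5742, -0.0608, 0.0684]
force: [-8.1, 0.4, 4.8]
tool_pos: [0.5742, -0.0618, 0.0683]
force: [-8.0, -0.2, 6.0]
[ 0.5742 -0.0618  0.0683] [-8.6 -0.8  6.2]
bush top 2343 [ 0.5728 -0.151   0.017 ]
[ 0.5742 -0.0618  0.0683] [-8.9 -0.8  5.5]
bush top 0 0
[ 0.5742 -0.0618  0.0684] [-8.1 -0.5  5.4]
bush top 60 [ 0.5768 -0.1503  0.0185]
[ 0.5742 -0.0618  0.0683] [-8.1 -0.6  6.3]
bush top 2351 [ 0.5719 -0.1515  0.0174]
[ 0.5742 -0.0618  0.0683] [-8.4 -1.2  6. ]
bush top 1 0
[ 0.5742 -0.0618  0.0683] [-8.9 -1.3  6.7]
bush top 57 [ 0.5754 -0.1495  0.0194]
```

Bush and notch agree to about 0.5 mm. To check, I let go briefly so the spring centres the shuttle, then measure whether it moves.

```bash
python3 -m inch '{"travel":[[0,0,0],[0,0,0],[0,0,0],[0,0,0],[0,0,0],[0,0,0]],"spin":[0,0,0,0,0,0]}' 0.65
python3 - <<'E'
from m import *
for k in range(3):
    s=robot.read_state();print(s['tool_pos'].round(4),s['force'].round(1))
    P,rgb,d,i=cloud('wrist')
    T=box(P,(.574,.025),(-.15,.035),(.074,.095)); print('bush top',len(T),ring(T).round(4))
    G=box(P,(.574,.02),(s['tool_pos'][1],.014),(.05,.084)); print('grip',len(G),np.percentile(G[:,1],[1,99]).round(4))
E
```

```text
t: 19.57
tool_pos: [0.5756, -0.0604, 0.0684]
orientation: [-0.0, 3.141, -0.0]
force: [0.0, -0.2, -0.3]
opening: 0.0328
gripper_force: 0.0
[ 0.5756 -0.0604  0.0684] [ 0.  -0.2 -0.3]
bush top 2024 [ 0.5717 -0.1515  0.0172]
grip 1429 [-0.0703 -0.0525]
[ 0.5756 -0.0603  0.0684] [ 0.   0.2 -0.1]
bush top 2017 [ 0.5725 -0.1515  0.0175]
grip 1424 [-0.0702 -0.0526]
[ 0.5755 -0.0603  0.0684] [-0.6 -0.1 -0.3]
bush top 2016 [ 0.5714 -0.1517  0.0174]
grip 1427 [-0.0702 -0.0526]
```

Released, the shuttle rests with the bush at y -0.1515 and the grip centre at -0.0614, so it is in the notch. I shift 1 mm and take hold again.

```bash
python3 -m inch '{"travel":[[0,-0.001,0],[0,-0.001,0],[0,-0.001,0]],"spin":[0,0,0]}' | grep tool_pos; python3 -m inch '{"travel":[[0,0,0],[0,0,0],[0,0,0],[0,0,0],[0,0,0],[0,0,0],[0,0,0],[0,0,0]],"spin":[0,0,0,0,0,0,0,0]}' 1 20
python3 - <<'E'
from m import *
for k in range(3):
    s=robot.read_state();print(s['t'],s['tool_pos'].round(4),s['force'].round(1),s['opening'],s['gripper_force'],abs(s['dq']).max())
    P,rgb,d,i=cloud('wrist')
    T=box(P,(.574,.025),(-.15,.035),(.074,.095)); print('bush top',len(T),ring(T).round(4),np.median(T[:,2]))
E
```

```text
tool_pos: [0.5755, -0.0613, 0.0685]
t: 20.63
tool_pos: [0.5755, -0.0617, 0.0685]
orientation: [-0.0, 3.142, -0.001]
force: [0.3, -4.0, -0.3]
opening: 0.0179
gripper_force: 20.0
20.6333 [ 0.5755 -0.0617  0.0685] [ 0.3 -4.  -0.3] 0.017915982775482262 19.990521669387817 0.0029121286658963597
bush top 2533 [ 0.5724 -0.1511  0.0173] 0.07990503412722787
20.6833 [ 0.5755 -0.0617  0.0684] [-0.2 -4.7 -0.8] 0.01770970079668088 19.99071478843689 0.0011415724979736254
bush top 2536 [ 0.573  -0.1508  0.0173] 0.07990630829858135
20.7333 [ 0.5755 -0.0617  0.0684] [ 0.4 -5.1 -0.8] 0.017797559043963143 19.990927577018738 0.00158195971219414
bush top 2534 [ 0.5729 -0.1509  0.0174] 0.07991473266140317
```

```bash
python3 -m inch '{"travel":[[0,-0.0005,0],[0,-0.0005,0],[0,-0.0005,0],[0,-0.0005,0],[0,-0.0005,0]],"spin":[0,0,0,0,0]}'
python3 - <<'E'
from m import *
for k in range(2):
    s=robot.read_state();print(s['tool_pos'].round(4),s['force'].round(1),s['gripper_force'])
    P,rgb,d,i=cloud('wrist')
    T=box(P,(.574,.025),(-.15,.035),(.074,.095)); print('bush top',len(T),ring(T).round(4),np.median(T[:,2]))
E
```

```text
t: 21.2
tool_pos: [0.5755, -0.0617, 0.0684]
orientation: [0.0, -3.142, -0.0]
force: [0.0, -2.5, -0.3]
opening: 0.0181
gripper_force: 20.0
[ 0.5755 -0.0617  0.0684] [ 0.  -2.5 -0.3] 19.993013441562653
bush top 2541 [ 0.5727 -0.1513  0.018 ] 0.07991467931437096
[ 0.5755 -0.0617  0.0684] [-0.2 -2.9 -0.1] 19.992992877960205
bush top 2540 [ 0.5719 -0.151   0.0175] 0.07988728332541718
```

The shuttle is stationary within about 0.5 mm of the notch, the grip is held at 20 N, and the bush is seated and untouched. I hand in.

```bash
python3 -c "
from h import *
print(close_job())"
```

```text
the job is handed in; nothing more can be done
None
```

The job is handed in at about 21 s: the bush stands in the nest, the shuttle rests within about 0.5 mm of the notch by camera, and the fingers still hold the grip at 20 N; no verdict was returned.

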